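# Lay out a tasting board

### The arm

A 7-joint arm with a two-finger parallel gripper is mounted at the origin on a cart in front of the work surface, level with it; the furniture and walls round the work are solid. World frame = base frame: x ahead of the robot, y to its left, z up, the work surface at z = 0. Lengths are in m, angles in rad, forces in N, time in s.
With the tool pointing down it reaches from about 0.425 to 0.925 m from the base axis. Payload 6.8 kg.
Tool frame: the origin (TCP) lies at the very end of the fingers, on their centre line; the grasp point (between the pads) lies 19 mm behind it; z points along the fingers, y is the line along which they close (so a half turn about z gives the same grasp; the last joint's range is limited). The gripper opens to 85 mm and grips with 20 to 120 N. Pads are 22 mm wide; open, the fingers measure 114 mm over their backs; the gripper's body (76 mm by 85 mm) begins 54 mm behind the grasp point. The pads swing forward as they close: fully open they stand 13 mm farther back than shut.
Start: joints at [-1.403, 0.477, 0.022, 1.555, -0.011, 1.109, -0.083], TCP at [0.184, 0.65, 0.231] pointing down, gripper open.
Joint ranges: [-2.96, 2.96], [-0.34, 2.1], [-1.41, 1.46], [0.24, 2.44], [-1.37, 4.51], [0.17, 1.92], [-2.96, 2.96]. Speed limits (rad/s): [2.39, 2.39, 3.14, 3.14, 3.14, 3.14, 3.14].

### API

Orientations are given as a unit quaternion [w, x, y, z].
In Python, from station import bot gives the robot as it stands.
- The arm moves only by the tool jog_arm, never from a script. Its argument "motion" is a list of rows, each a list of 7 numbers: the turn, a rotation vector about the tool's x, y, z in rad, then the shift along the tool's x, y, z in mm, then the finger opening in mm, from 0 to 85.4. A call has 1 to 10 rows; each row is the pose to reach, as a shift and turn from the pose commanded when the call began, along the tool's axes at that moment; what a row does not reach only later rows make up. A row lasts 1/8 s, in which the tool goes at most 62.5 mm and 10.7 degrees, less where a joint would pass 70% of its speed; a pose out of reach is approached as far as the arm can. A call with a gripper value outside its range is refused whole. The fingers move at their own pace and stop on an object; "grip_force" is the grip in N (left out, the last holds). Time passes only in rows, so rows that repeat a pose let the fingers close. It gives the time, the measured TCP pose, the force, the opening and the grip force at its end, in the units of the state.
- bot.get_obs(): the state, without advancing time (a new reading comes with each control period).
- bot.read_camera(name): name is "scene" or "top" or "wrist"; returns a dict with "pixels" (420x560x3 uint8, red, green, blue), "camera_matrix" (3x3 intrinsics, pixels), "T" (4x4, takes a point from camera to world coordinates); the wrist camera has in their place "tool_from_camera" (4x4, takes a point from camera to tool coordinates, whose origin is the TCP and whose axes are the flange's). Camera axes: x right, y down, z forward; pixel columns grow to the right and rows downward; lengths in m; the calibration is good to about 2 mm. A picture is of the moment at which its call begins: read the wrist's pose just before it. There is no depth.
- bot.hand_in(): hands the job in; it is judged then, once.
Trained networks look in a picture, given as the dict that the camera call returned (one of the last four; its "shot" number tells which), for a name from the list of things; names that differ only in an ending like _2 or _b are one class to them, and where a whole thing is asked for, a point or a joint stands for the part that bears it (a point fixed in the world has none). Each returns a list of dicts, best first, with "score" (0 to 1); they miss things now and then, are a little off and sometimes report something else, mostly with a low value. They report only what shows in the picture. A call takes as long as a camera call. They do not tell look-alikes from the thing itself.
- bot.spot_in(thing, picture): "xy" ([column, row] in pixels, amid what is visible of it).
- bot.tip_of(thing, picture): "xy" ([column, row] in pixels: a listed point, or the origin of a listed thing).
The state is a dict: "t": time; "q": joint angles; "joint_vel": joint speeds; "joint_torque": joint torques, N m; "eef_pos": TCP position; "tool_rot": TCP orientation; "contact_force": force on the tool from outside, world axes, zero at the start; "torque": the same for the moment, N m; "gripper_width": opening from 0.0 (shut) to 1.0 (fully open); "grasp_force": force on a finger pad.
Only numpy, scipy, OpenCV 4.12 (cv2) and the standard library are available. Lean on these libraries where they do the work, as an engineer would, in place of code of your own. Each camera call takes 0.05 s, during which the arm holds its last target. There are 200 camera calls.

### The job

Lay out the tasting board: the loaf cake goes on the dark strip in front of the white cup, the strawberry slice on the strip in front of the blue cup, each centred on its strip with its long side running along it; between them, in the middle of the dark round spot, lay one cookie flat and the other cookie squarely on top of it. Leave the two cups and the honey jar where they stand.

Things in the scene. Friction and masses are not known exactly. Their poses are not given: they have to be found in the camera images.
- board: Pale wooden board, fixed, 218 mm (x, away from the robot) by 332 mm (y, left), 12 mm thick, yaw up to 0.18 rad. Origin: centre of underside. Flush dark inlays, all centred at board x = -36 mm: strips 124 x 66 mm, long along x, at y = +115 and -115 mm; round spot of 74 mm diameter at y = 0. A cup stands 108 mm behind (+x of) each strip's centre; which cup is where varies.
- white_cup: White ceramic cup, round, rim diameter 60 mm, 48 mm tall, loose, standing on the board behind one of the strips. Origin: centre of its underside.
- blue_cup: Blue ceramic cup, the same shape and size as the white one, loose, standing on the board behind the other strip. Origin: centre of its underside.
- honey_jar: Small amber honey jar with a brass lid, 40 mm across, 55 mm tall, loose, standing on the board between the cups, 114 mm behind the round spot. Origin: centre of its underside.
- loaf: Small loaf cake with pink icing on a thin gold card, loose on the open counter, 0.1 kg. 134 mm (its x) by 93 mm (its y) over the card, 65 mm tall. Origin: centre of the card's underside: centre this on the strip. Grip its firm body across y: 59 mm wide at most, 104 mm long, 42 mm tall, its middle 5 mm to +y of the origin.
- slice: Rectangular strawberry cake slice, red top with cream, loose on the open counter, 0.1 kg. 70 mm (its x) by 106 mm (its y), firm up to 34 mm height, cream up to 49 mm. Origin: centre of its underside (the firm body's middle lies 1 mm to -x of it), z up. Grip it across its x, 68 mm wide.
- cookie_a: Round chocolate chip cookie, about 67 mm across, 14 mm thick, loose, flat on the counter, 0.04 kg. Origin: centre of its underside, z up. The two cookies are alike and either may be the lower one.
- cookie_b: Round chocolate chip cookie, about 67 mm across, 14 mm thick, loose, flat on the counter, 0.04 kg. Origin: centre of its underside, z up.
Not all that is in view belongs to the job. There is more than one size of the white_cup; the one meant has the size given above.

How it is judged:
By the outcome, as a careful person would: the job done as asked, in the order asked, and still so for the second after the job is handed in, with the robot touching nothing.
It also fails if it takes over 106 s, if anything falls off the work surface, if the arm or the gripper's body presses on something with over 40 N, if the wrist force passes 120 N, or if a joint passes its speed limit or range.

## Working session

There is one attempt and no reset: what is moved stays moved. The work goes in short steps, Python scripts to look and compute and a tool call to move; the robot and the scene stay as the last step left them, time stands still between calls to the robot, and variables do not carry over. Pictures are saved under pics/ and viewed, at most 16 in all, crops included, and the job is handed in when it is done.

Besides the shell and the picture viewer there is one more tool, called after "Emit:" by a JSON object that holds its "op" and its "data", one argument or row to a line. jog_arm: Moves the arm, as the interface text tells. Its arguments: {"type":"object","properties":{"motion":{"type":"array"},"grip_force":{"type":"number"}},"required":["motion"]}

```bash
mkdir -p pics; ls; cat > h.py <<'E'
import numpy as np, cv2
from station import bot
from scipy.spatial.transform import Rotation as R
def proj(pic,xy,z,T=None):
    T=np.array(pic["T"]) if T is None else T
    K=np.array(pic["camera_matrix"])
    d=T[:3,:3]@np.linalg.solve(K,[xy[0],xy[1],1.]); o=T[:3,3]
    return o+d*(z-o[2])/d[2]
def pix(pic,P,T=None):
    T=np.array(pic["T"]) if T is None else T
    p=np.linalg.inv(T)@np.append(P,1); p=np.array(pic["camera_matrix"])@p[:3]
    return p[:2]/p[2]
def save(pic,n,crop=None,s=1):
    im=np.array(pic["pixels"])[:,:,::-1]
    if crop: im=im[crop[1]:crop[3],crop[0]:crop[2]]
    cv2.imwrite("pics/"+n,cv2.resize(np.ascontiguousarray(im),None,fx=s,fy=s,interpolation=cv2.INTER_CUBIC))
E
python3 - <<'E'
from h import *
o=bot.get_obs(); print(o["t"],o["eef_pos"],o["tool_rot"],o["gripper_width"])
for c in("top","scene"):
    p=bot.read_camera(c); save(p,c+"1.png",s=1.4); print(c,np.round(p["T"],3).tolist(),p["camera_matrix"])
    for t in["board","white_cup","blue_cup","honey_jar","loaf","slice","cookie_a"]:
        for r in bot.tip_of(t,p)[:4]: print(t,np.round(r["xy"]),round(r["score"],2),np.round(proj(p,r["xy"],0.012 if "cup" in t or "jar" in t else 0),3)[:2])
E
```

```text
pics
0.0 [0.18364314 0.64893229 0.23034401] [-7.73758457e-05  1.37446040e-01  9.90508858e-01 -8.84076503e-04] 0.9947566796570422
top [[-0.017, -0.991, 0.13, 0.423], [-1.0, 0.017, 0.005, 0.009], [-0.007, -0.13, -0.992, 1.267], [0.0, 0.0, 0.0, 1.0]] [[524.53414347   0.         278.68643807]
 [  0.         524.53414347 207.3641516 ]
 [  0.           0.           1.        ]]
board [278. 215.] 0.55 [0.57  0.016]
white_cup [385. 228.] 0.64 [ 0.534 -0.239]
white_cup [328. 184.] 0.59 [ 0.643 -0.106]
white_cup [370. 183.] 0.59 [ 0.643 -0.207]
blue_cup [231. 186.] 0.81 [0.641 0.13 ]
honey_jar [277. 184.] 0.64 [0.645 0.019]
loaf [155. 256.] 0.91 [0.475 0.314]
slice [277. 182.] 0.58 [0.652 0.018]
slice [153. 205.] 0.57 [0.599 0.322]
slice [424. 246.] 0.4 [ 0.488 -0.332]
cookie_a [424. 245.] 0.69 [ 0.492 -0.333]
cookie_a [414. 196.] 0.58 [ 0.612 -0.316]
scene [[-0.756, -0.519, 0.399, -0.044], [-0.654, 0.585, -0.479, 0.758], [0.015, -0.623, -0.782, 1.269], [0.0, 0.0, 0.0, 1.0]] [[532.48169184   0.         279.6475983 ]
 [  0.         532.48169184 203.12882135]
 [  0.           0.           1.        ]]
board [280. 216.] 0.93 [0.569 0.018]
white_cup [289. 180.] 0.76 [ 0.636 -0.103]
white_cup [340. 171.] 0.71 [ 0.539 -0.238]
blue_cup [241. 223.] 0.55 [0.633 0.12 ]
honey_jar [262. 197.] 0.63 [0.651 0.006]
loaf [235. 305.] 0.75 [0.466 0.318]
slice [196. 278.] 0.82 [0.603 0.33 ]
cookie_a [335. 151.] 0.79 [ 0.61 -0.31]
```

View pics/top1.png

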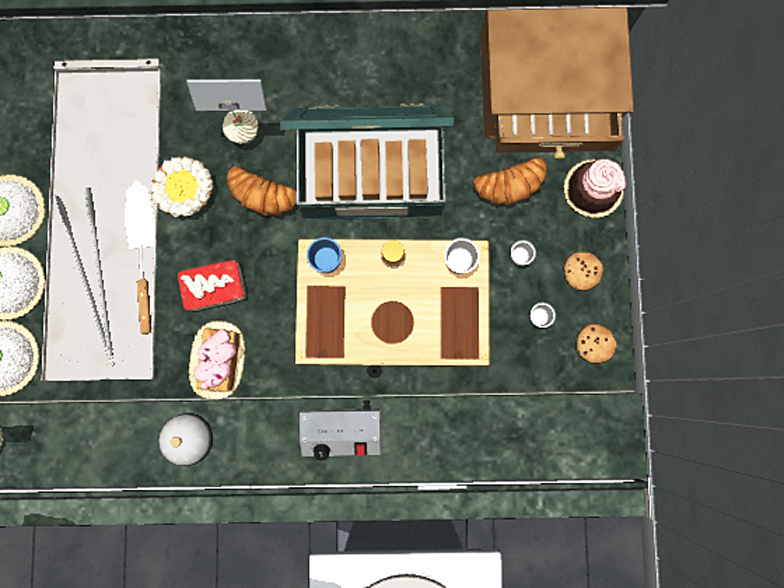

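View pics/scene1.png

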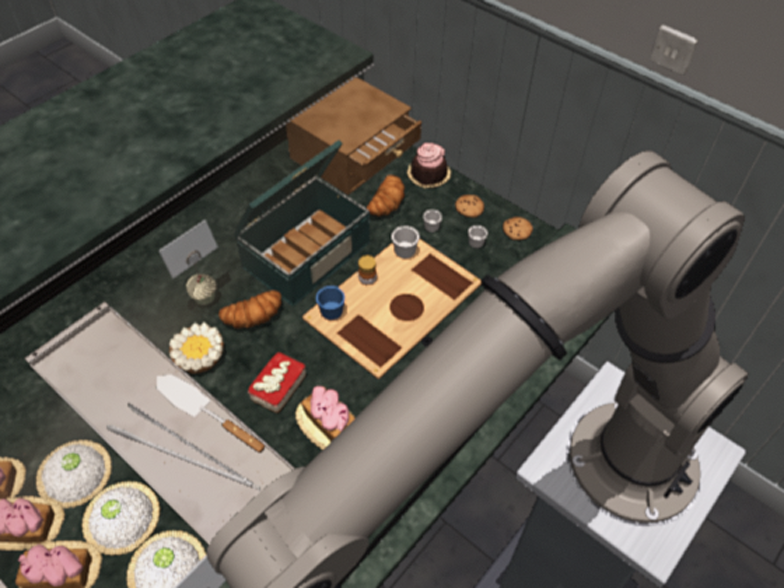

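The left cup at top-picture px (326,256) is blue. There are three white cups: (461,257), rim about 60 mm and standing on the board, and (523,253) and (542,315), both smaller and on the counter. The one at (461,257) fits the size and place, so the loaf goes on the right strip and the slice on the left. I'll confirm this in a crop and plan the move to a close view of the loaf and slice.

```bash
cat >> h.py <<'E'
def tool():
    o=bot.get_obs(); q=np.array(o["tool_rot"]); T=np.eye(4)
    T[:3,:3]=R.from_quat(np.r_[q[1:],q[0]]).as_matrix(); T[:3,3]=o["eef_pos"]; return T,o
def plan(P,yaw,label=""):
    "yaw = world angle of tool y (closing line), tool straight down"
    T,o=tool(); cur=np.arctan2(T[1,1],T[0,1])
    yaw=cur+(yaw-cur+np.pi/2)%np.pi-np.pi/2
    y=np.array([np.cos(yaw),np.sin(yaw),0]); z=np.array([0,0,-1.]); x=np.cross(y,z)
    Rt=np.c_[x,y,z]; rv=R.from_matrix(T[:3,:3].T@Rt).as_rotvec()
    d=T[:3,:3].T@(np.array(P)-T[:3,3])*1000
    print(label,"t",round(o["t"],2),"row",np.round(rv,3).tolist(),np.round(d,1).tolist(),"rows>=",np.ceil(max(np.linalg.norm(d)/62.5,np.linalg.norm(rv)/.186)))
def wrist(name=None,s=1):
    T,o=tool(); p=bot.read_camera("wrist"); p["T"]=T@np.array(p["tool_from_camera"])
    if name: save(p,name,s=s)
    return p
E
python3 - <<'E'
from h import *
p=bot.read_camera("top"); save(p,"crop1.png",(200,160,460,280),3)
print([np.round(proj(p,np.array(v)/1.4,.06)[:2],3) for v in((445,257),(478,257),(512,253),(535,253),(309,256),(343,256))])
w=wrist(); print(np.round(w["tool_from_camera"],3).tolist(),w["camera_matrix"])
plan([.50,.32,.36],np.pi/2)
E
```

```text
[array([ 0.635, -0.077]), array([ 0.634, -0.132]), array([ 0.64 , -0.189]), array([ 0.639, -0.227]), array([0.641, 0.15 ]), array([0.64 , 0.093])]
[[0.0, -0.964, -0.266, 0.067], [1.0, 0.001, -0.0, -0.0], [0.0, -0.266, 0.964, -0.142], [0.0, 0.0, 0.0, 1.0]] [[301.41682793   0.         280.07156416]
 [  0.         301.41682793 209.62767136]
 [  0.           0.           1.        ]]
 t 0.9 row [0.0, -0.0, -0.276] [-394.0, -231.0, -128.7] rows>= 8.0
```

View pics/crop1.png

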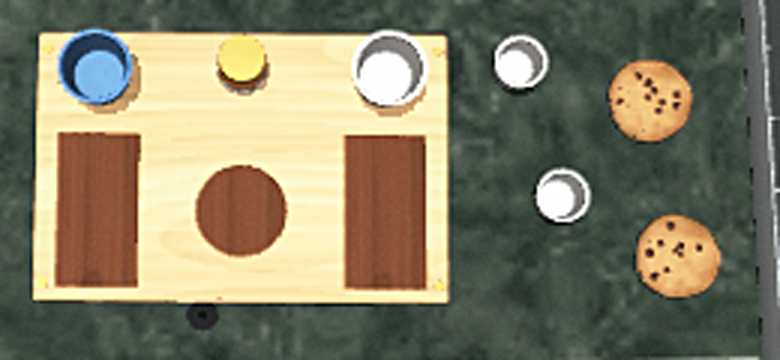

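The crop confirms it: the white cup on the board at crop px (388,68) is clearly larger (57 mm across) than the two on the counter (about 38 mm). The blue cup is at (95,66) and the cookies at (650,100) and (678,257).

Emit:
{"op": "jog_arm", "data": {
  "motion": [
    [0, 0, -0.276, -394, -231, -129, 85],
    [0, 0, -0.276, -394, -231, -129, 85],
    [0, 0, -0.276, -394, -231, -129, 85],
    [0, 0, -0.276, -394, -231, -129, 85],
    [0, 0, -0.276, -394, -231, -129, 85],
    [0, 0, -0.276, -394, -231, -129, 85],
    [0, 0, -0.276, -394, -231, -129, 85],
    [0, 0, -0.276, -394, -231, -129, 85],
    [0, 0, -0.276, -394, -231, -129, 85],
    [0, 0, -0.276, -394, -231, -129, 85]
  ],
  "grip_force": 25
}}

```text
t: 2.15
eef_pos: [0.4993, 0.3206, 0.36]
tool_rot: [-0.0, -0.001, 1.0, 0.0]
contact_force: [-0.5, 0.0, -0.3]
gripper_width: 0.994
grasp_force: 0.0
```

```bash
python3 - <<'E'
from h import *
p=wrist("w1.png",1.4); print(tool()[1]["eef_pos"])
for t in["loaf","slice","blue_cup","board","cookie_a"]:
    for r in bot.tip_of(t,p)[:3]: print(t,np.round(r["xy"]),round(r["score"],2),np.round(proj(p,r["xy"],0.012 if "cup" in t else 0),3)[:2])
np.savez("w1.npz",px=p["pixels"],T=p["T"],K=p["camera_matrix"])
E
```

```text
[0.49887675 0.32113599 0.35985514]
loaf [277. 152.] 0.58 [0.472 0.315]
slice [282. 227.] 0.84 [0.602 0.323]
blue_cup [169. 252.] 0.81 [0.646 0.125]
board [104. 207.] 0.6 [0.567 0.017]
```

View pics/w1.png

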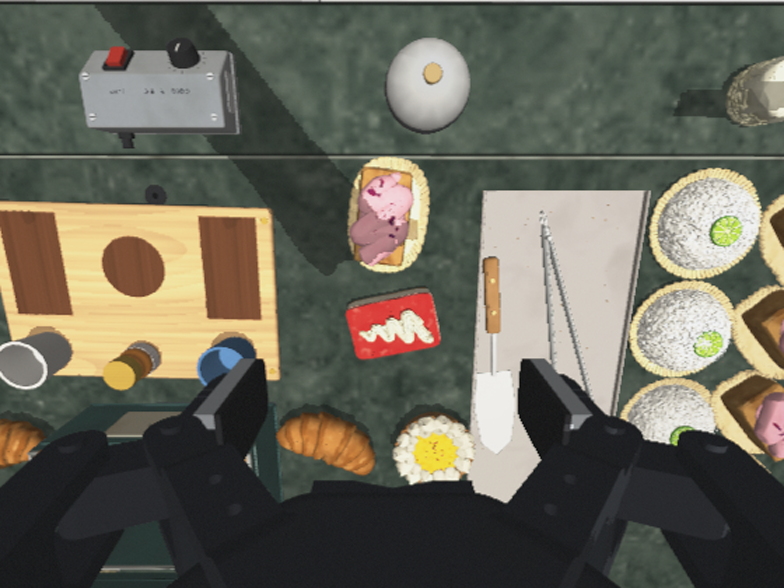

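The picture shows the loaf's gold card at (350–428,157–272), the slice at (347–440,290–360), the left strip at (200–260,217–320) and the spot at (133,266). Next I'll fit these in rectified views.

```bash
cat >> h.py <<'E'
def ortho(p,z,c,half,s=2000):
    "rectify plane z around world c; row=x down, col=y right; s px per m"
    n=int(2*half*s); W=np.float32([[-half,-half],[-half,half],[half,half],[half,-half]])
    src=np.float32([pix(p,[c[0]+a,c[1]+b,z]) for a,b in W])
    dst=np.float32([[(b+half)*s,(a+half)*s] for a,b in W])
    return cv2.warpPerspective(np.array(p["pixels"]),cv2.getPerspectiveTransform(src,dst),(n,n))
def fit(mask,c,half,s=2000,near=None):
    mask=cv2.morphologyEx(mask.astype(np.uint8),cv2.MORPH_OPEN,np.ones((5,5)))
    cs,_=cv2.findContours(mask,cv2.RETR_EXTERNAL,cv2.CHAIN_APPROX_NONE)
    k=max(cs,key=cv2.contourArea)
    (u,v),(w,h),a=cv2.minAreaRect(cv2.convexHull(k)); M=cv2.moments(cv2.convexHull(k))
    if w<h: w,h,a=h,w,a+90   # long axis at angle a from col(y) toward row(x)
    yaw=np.arctan2(np.cos(np.radians(a)),np.sin(np.radians(a)))
    yaw=(yaw+np.pi/2)%np.pi-np.pi/2
    f=lambda u,v:(round(c[0]-half+v/s,4),round(c[1]-half+u/s,4))
    return dict(rect=f(u,v),cen=f(M["m10"]/M["m00"],M["m01"]/M["m00"]),size=(round(w/s*1e3),round(h/s*1e3)),yaw=round(float(yaw),3))
def hsv(im): return cv2.cvtColor(im,cv2.COLOR_RGB2HSV).astype(int)
E
cat > m.py <<'E'
from h import *
def dark(p,z,c,h):
    q=hsv(ortho(p,z,c,h)); return fit((q[...,2]<150)&(q[...,1]>90)&((q[...,0]<15)|(q[...,0]>170)),c,h)
def board(p,strips=((.53,.131),(.53,-.10)),spot=(.533,.017)):
    for c in strips: print(" strip",dark(p,.012,c,.085))
    print(" spot",dark(p,.012,spot,.055))
def slice_(p,c,z=.034):
    q=hsv(ortho(p,z,c,.085)); print(" slice",fit((q[...,1]>150)&(q[...,2]>110)&((q[...,0]<8)|(q[...,0]>172)),c,.085))
E
python3 - <<'E'
from m import *
w=dict(np.load("w1.npz")); w=dict(pixels=w["px"],T=w["T"],camera_matrix=w["K"])
t=bot.read_camera("top")
for n,p in(("wrist",w),("top",t)):
    print(n); board(p,((.53,.131),) if n=="wrist" else ((.53,.131),(.53,-.10))); slice_(p,(.603,.323))
a=[cv2.resize(ortho(p,z,(.47,.315),.09),(390,390)) for p,z in((w,.004),(t,.004))]
cv2.imwrite("pics/loaf.png",np.hstack(a)[:,:,::-1])
q=hsv(ortho(w,.0,(.47,.315),.09)); print(q[180,::20].tolist()); print(q[60,::20].tolist())
E
```

```text
wrist
 strip {'rect': (0.5379, 0.1278), 'cen': (0.538, 0.1277), 'size': (123, 65), 'yaw': -0.031}
 spot {'rect': (0.535, 0.013), 'cen': (0.5349, 0.013), 'size': (71, 71), 'yaw': 0.0}
 slice {'rect': (0.602, 0.321), 'cen': (0.6019, 0.3213), 'size': (102, 68), 'yaw': -1.364}
top
 strip {'rect': (0.5362, 0.1271), 'cen': (0.5364, 0.1273), 'size': (122, 64), 'yaw': -0.026}
 strip {'rect': (0.5305, -0.1029), 'cen': (0.5307, -0.1026), 'size': (122, 62), 'yaw': -0.023}
 spot {'rect': (0.534, 0.013), 'cen': (0.5335, 0.0129), 'size': (70, 68), 'yaw': 0.0}
 slice {'rect': (0.6002, 0.3215), 'cen': (0.6002, 0.3217), 'size': (103, 68), 'yaw': -1.361}
[[65, 29, 53], [65, 32, 48], [60, 30, 59], [60, 29, 53], [68, 39, 52], [20, 90, 182], [177, 71, 148], [176, 79, 164], [176, 51, 241], [176, 43, 236], [176, 45, 242], [178, 59, 233], [30, 15, 242], [23, 78, 238], [65, 43, 72], [68, 41, 68], [63, 33, 78], [60, 31, 83]]
[[40, 25, 90], [40, 27, 86], [37, 26, 87], [39, 29, 140], [35, 24, 138], [36, 26, 136], [38, 25, 150], [41, 23, 157], [22, 79, 199], [27, 71, 217], [25, 52, 175], [38, 24, 157], [38, 26, 149], [40, 24, 157], [39, 24, 146], [36, 27, 140], [40, 24, 157], [39, 23, 158]]
```

View pics/loaf.png

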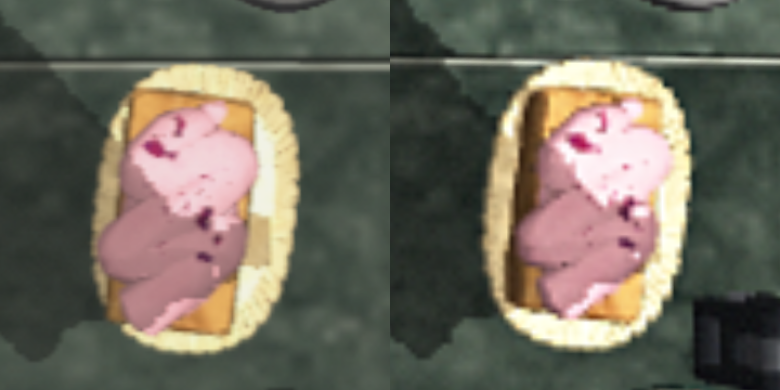

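Both cameras agree within 2 mm: spot (0.534,0.013), board yaw −0.025. In the rectified views the loaf body sits about 5 mm left of the card's centre, towards world −y, so the loaf's +y points to world −y. One numeric card fit, then the move.

```bash
cat > loaf.py <<'E'
from m import *
def loaf(p,c,zs=(0,.008)):
    for z in zs:
        q=hsv(ortho(p,z,c,.09)); print(" card",z,fit(((q[...,0]<34)|(q[...,0]>165))&(q[...,1]>35)&(q[...,2]>90),c,.09))
    q=hsv(ortho(p,.042,c,.09)); print(" body",fit(((q[...,0]<19)&(q[...,1]>105)&(q[...,2]>60))|((q[...,0]>160)&(q[...,1]>40)&(q[...,2]>100))&(np.abs(np.arange(360)-180)<50),c,.09))
E
python3 - <<'E'
from loaf import *
w=dict(np.load("w1.npz")); w=dict(pixels=w["px"],T=w["T"],camera_matrix=w["K"])
for p in(w,bot.read_camera("top")): loaf(p,(.474,.315))
plan([.476,.3135,.10],np.pi/2-.065)
E
```

```text
card 0 {'rect': (0.4765, 0.3153), 'cen': (0.4763, 0.3152), 'size': (136, 95), 'yaw': -0.118}
 card 0.008 {'rect': (0.4759, 0.3154), 'cen': (0.4756, 0.3153), 'size': (134, 94), 'yaw': -0.122}
 body {'rect': (0.478, 0.315), 'cen': (0.4743, 0.3123), 'size': (96, 49), 'yaw': 0.0}
 card 0 {'rect': (0.4744, 0.3167), 'cen': (0.4743, 0.3168), 'size': (136, 95), 'yaw': -0.116}
 card 0.008 {'rect': (0.4741, 0.3148), 'cen': (0.4741, 0.3149), 'size': (136, 94), 'yaw': -0.124}
 body {'rect': (0.4793, 0.3135), 'cen': (0.4808, 0.309), 'size': (84, 46), 'yaw': 0.0}
 t 2.55 row [-0.0, -0.0, 0.066] [23.6, -6.8, 260.2] rows>= 5.0
```

Emit:
{"op": "jog_arm", "data": {
  "motion": [
    [0, 0, 0.09, 24, -7, 160, 85],
    [0, 0, 0.09, 24, -7, 160, 85],
    [0, 0, 0.09, 24, -7, 160, 85],
    [0, 0, 0.09, 24, -7, 160, 85]
  ]
}}

```text
t: 3.05
eef_pos: [0.474, 0.3118, 0.1978]
tool_rot: [-0.002, 0.045, 0.999, -0.002]
contact_force: [0.3, -0.7, 0.1]
gripper_width: 0.996
grasp_force: 0.0
```

```bash
python3 - <<'E'
from loaf import *
p=wrist(); loaf(p,(.475,.315))
cv2.imwrite("pics/loaf2.png",cv2.resize(ortho(p,.042,(.475,.315),.08),(600,600))[:,:,::-1]); print(tool()[1]["eef_pos"])
E
```

```text
card 0 {'rect': (0.4784, 0.315), 'cen': (0.4779, 0.3146), 'size': (139, 95), 'yaw': -0.1}
 card 0.008 {'rect': (0.4768, 0.3151), 'cen': (0.4763, 0.3147), 'size': (136, 93), 'yaw': -0.103}
 body {'rect': (0.4705, 0.3135), 'cen': (0.4697, 0.3108), 'size': (79, 46), 'yaw': 0.0}
[0.47577767 0.31288547 0.20019518]
```

View pics/loaf2.png

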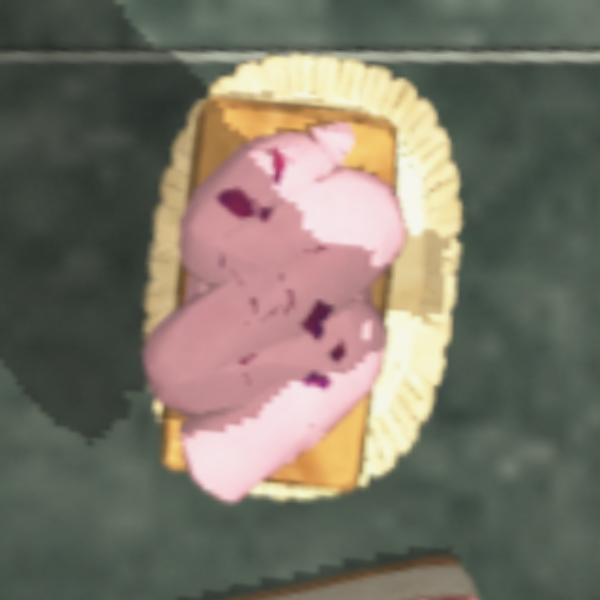

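```bash
python3 - <<'E'
from h import *
plan([.4748,.3098,.008],np.pi/2-.1)
E
```

```text
t 3.1 row [-0.001, -0.001, 0.01] [0.5, -2.9, 192.2] rows>= 4.0
```

Emit:
{"op": "jog_arm", "data": {
  "motion": [
    [0, 0, 0.01, 0.5, -3, 60, 85],
    [0, 0, 0.01, 0.5, -3, 120, 85],
    [0, 0, 0.01, 0.5, -3, 165, 85],
    [0, 0, 0.01, 0.5, -3, 185, 85],
    [0, 0, 0.01, 0.5, -3, 192, 85],
    [0, 0, 0.01, 0.5, -3, 192, 85]
  ]
}}

```text
t: 3.85
eef_pos: [0.4767, 0.311, 0.0097]
tool_rot: [0.001, 0.05, 0.999, 0.001]
contact_force: [-0.6, 0.2, -0.5]
gripper_width: 0.994
grasp_force: 0.0
```

Emit:
{"op": "jog_arm", "data": {
  "motion": [
    [0, 0, 0, 0, 0, 0, 65],
    [0, 0, 0, 0, 0, 0, 50],
    [0, 0, 0, 0, 0, 0, 45],
    [0, 0, 0, 0, 0, 0, 45],
    [0, 0, 0, 0, 0, 0, 45],
    [0, 0, 0, 0, 0, 0, 45]
  ],
  "grip_force": 25
}}

```text
t: 4.6
eef_pos: [0.4761, 0.3106, 0.0098]
tool_rot: [0.001, 0.05, 0.999, 0.001]
contact_force: [-0.5, 0.0, 6.2]
gripper_width: 0.666
grasp_force: 25.6
```

```bash
python3 - <<'E'
from h import *
o=bot.get_obs(); print(o["eef_pos"],o["contact_force"])
plan([.5312,-.1075,.15],np.pi/2-.025)
E
```

```text
[0.47611524 0.31058747 0.00979734] [-0.53363401  0.04648605  6.15420468]
 t 4.6 row [0.002, 0.002, -0.075] [-96.9, -410.2, -140.8] rows>= 8.0
```

Emit:
{"op": "jog_arm", "data": {
  "motion": [
    [0, 0, 0, 0, 0, -30, 45],
    [0, 0, 0, 0, 0, -80, 45],
    [0, 0, 0, 0, 0, -140, 45],
    [0, 0, -0.075, -97, -410, -140, 45],
    [0, 0, -0.075, -97, -410, -140, 45],
    [0, 0, -0.075, -97, -410, -140, 45],
    [0, 0, -0.075, -97, -410, -140, 45],
    [0, 0, -0.075, -97, -410, -140, 45],
    [0, 0, -0.075, -97, -410, -140, 45],
    [0, 0, -0.075, -97, -410, -140, 45]
  ]
}}

```text
t: 5.85
eef_pos: [0.5308, -0.1108, 0.1491]
tool_rot: [0.001, 0.014, 1.0, -0.0]
contact_force: [-0.1, 0.6, -1.3]
gripper_width: 0.665
grasp_force: 27.8
```

Emit:
{"op": "jog_arm", "data": {
  "motion": [
    [0, 0, 0, 0, 0, 0, 45],
    [0, 0, 0, 0, 0, 0, 45],
    [0, 0, 0, 0, 0, 0, 45]
  ]
}}

```text
t: 6.22
eef_pos: [0.5309, -0.1058, 0.1484]
tool_rot: [-0.0, 0.011, 1.0, 0.0]
contact_force: [0.2, 0.1, -0.6]
gripper_width: 0.663
grasp_force: 27.8
```

```bash
python3 - <<'E'
from loaf import *
p=wrist("w2.png",1.4); board(p); print(bot.get_obs()["eef_pos"],bot.get_obs()["contact_force"])
plan([.5312,-.1075,.023],np.pi/2-.025)
E
```

```text
strip {'rect': (0.5375, 0.1279), 'cen': (0.54, 0.126), 'size': (123, 65), 'yaw': -0.026}
 strip {'rect': (0.5158, -0.016), 'cen': (0.5158, -0.016), 'size': (2, 1), 'yaw': 0.0}
 spot {'rect': (0.5341, 0.0177), 'cen': (0.5341, 0.0156), 'size': (72, 63), 'yaw': 0.147}
[ 0.53093858 -0.10590245  0.14834878] [-1.21970982 -0.34934215 -0.53934551]
 t 6.28 row [0.001, -0.0, 0.003] [-0.3, -1.7, 125.3] rows>= 3.0
```

View pics/w2.png

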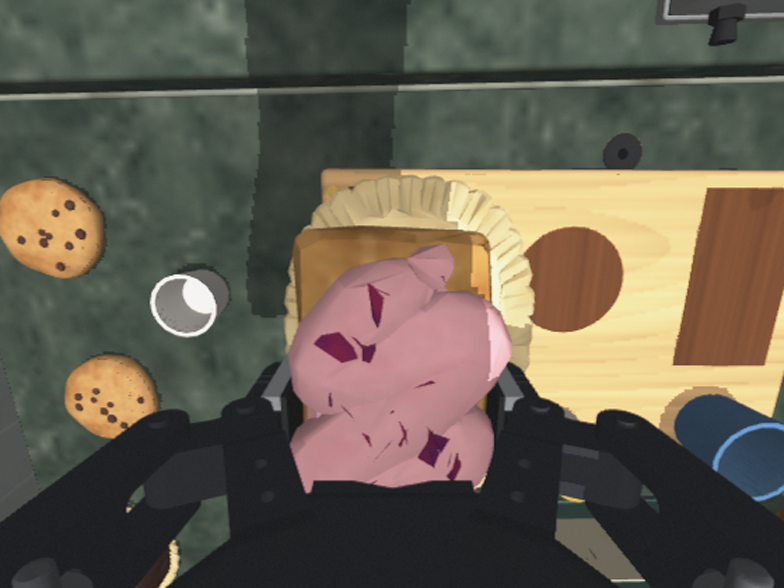

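The loaf is held squarely, with the card at (285–535,178–). The left strip and spot are clear of it. Lowering.

Emit:
{"op": "jog_arm", "data": {
  "motion": [
    [0, 0, 0.003, 0, -1.5, 50, 45],
    [0, 0, 0.003, 0, -1.5, 95, 45],
    [0, 0, 0.003, 0, -1.5, 115, 45],
    [0, 0, 0.003, 0, -1.5, 122, 45],
    [0, 0, 0.003, 0, -1.5, 125, 45],
    [0, 0, 0.003, 0, -1.5, 126, 45],
    [0, 0, 0.003, 0, -1.5, 126, 45],
    [0, 0, 0.003, 0, -1.5, 126, 45]
  ]
}}

```text
t: 7.28
eef_pos: [0.5312, -0.1092, 0.0228]
tool_rot: [0.001, 0.014, 1.0, 0.0]
contact_force: [-0.7, 0.8, -1.7]
gripper_width: 0.664
grasp_force: 27.8
```

Emit:
{"op": "jog_arm", "data": {
  "motion": [
    [0, 0, 0, 0, 0, 0, 65],
    [0, 0, 0, 0, 0, 0, 85],
    [0, 0, 0, 0, 0, 0, 85],
    [0, 0, 0, 0, 0, -20, 85],
    [0, 0, 0, 0, 0, -60, 85],
    [0, 0, 0, 0, 0, -120, 85],
    [0, 0, 0, 0, 0, -170, 85]
  ]
}}

```text
t: 8.15
eef_pos: [0.5309, -0.1092, 0.1944]
tool_rot: [0.0, 0.014, 1.0, -0.0]
contact_force: [1.0, 0.4, -0.9]
gripper_width: 0.996
grasp_force: 0.0
```

```bash
python3 - <<'E'
from loaf import *
print(bot.get_obs()["eef_pos"])
def cards(p):
  for z in(.012,.02):
    c=(.531,-.1025); q=hsv(ortho(p,z,c,.09)); m=((q[...,0]<34)|(q[...,0]>165))
    print(z,fit(m&(q[...,1]>35)&(q[...,2]>90),c,.09))
p=wrist(); cards(p); board(p)
cv2.imwrite("pics/pl1.png",cv2.resize(ortho(p,.054,(.531,-.1025),.1),(600,600))[:,:,::-1])
plan([.56,.32,.25],-.205)
E
```

```text
[ 0.53090426 -0.10924511  0.1943802 ]
0.012 {'rect': (0.5393, -0.084), 'cen': (0.5402, -0.0831), 'size': (162, 142), 'yaw': 0.0}
0.02 {'rect': (0.5393, -0.0835), 'cen': (0.5403, -0.0826), 'size': (162, 141), 'yaw': 0.0}
 strip {'rect': (0.5375, 0.1277), 'cen': (0.5375, 0.1277), 'size': (123, 65), 'yaw': -0.024}
 strip {'rect': (0.5345, -0.0193), 'cen': (0.5347, -0.0185), 'size': (41, 7), 'yaw': 0.0}
 spot {'rect': (0.5345, 0.013), 'cen': (0.5346, 0.0131), 'size': (72, 72), 'yaw': 0.0}
 t 8.2 row [-0.007, 0.009, -1.395] [-13.7, 430.6, -49.2] rows>= 8.0
```

View pics/pl1.png

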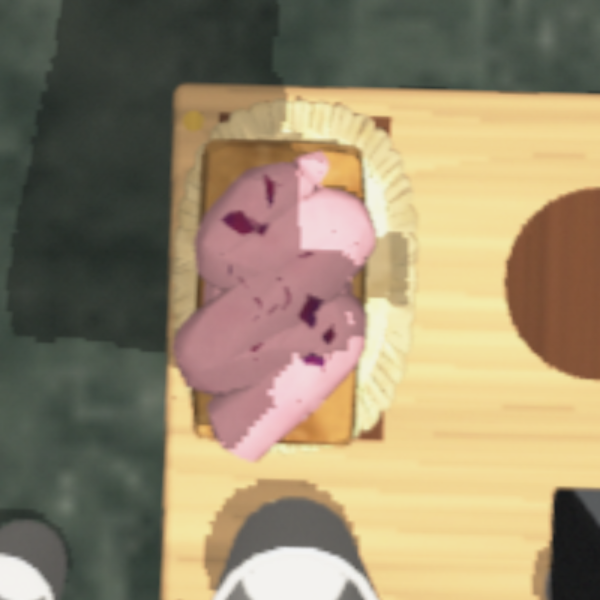

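The loaf sits on the right strip: body corners at (207,140)–(355,443), square to the strip and within about 2 mm. Next, the slice.

```bash
python3 - <<'E'
from h import *
print(np.round(bot.get_obs()["q"],2)); plan([.601,.3213,.20],.209)
E
```

```text
[-0.15  0.3   0.29  1.92 -0.1   0.93  1.73]
 t 8.2 row [0.007, 0.009, 1.333] [-54.2, 433.1, 1.2] rows>= 8.0
```

Emit:
{"op": "jog_arm", "data": {
  "motion": [
    [0.007, 0.009, 1.333, -54, 433, 0, 85],
    [0.007, 0.009, 1.333, -54, 433, 0, 85],
    [0.007, 0.009, 1.333, -54, 433, 0, 85],
    [0.007, 0.009, 1.333, -54, 433, 0, 85],
    [0.007, 0.009, 1.333, -54, 433, 0, 85],
    [0.007, 0.009, 1.333, -54, 433, 0, 85],
    [0.007, 0.009, 1.333, -54, 433, 0, 85],
    [0.007, 0.009, 1.333, -54, 433, 0, 85],
    [0.007, 0.009, 1.333, -54, 433, 0, 85],
    [0.007, 0.009, 1.333, -54, 433, 0, 85]
  ]
}}

```text
t: 9.45
eef_pos: [0.5971, 0.3203, 0.1922]
tool_rot: [-0.004, 0.629, 0.777, -0.004]
contact_force: [0.8, -0.9, -1.1]
gripper_width: 1.001
grasp_force: 0.0
```

Emit:
{"op": "jog_arm", "data": {
  "motion": [
    [0, 0, 0, 0, 0, 0, 85],
    [0, 0, 0, 0, 0, 0, 85],
    [0, 0, 0, 0, 0, 0, 85]
  ]
}}

```text
t: 9.82
eef_pos: [0.597, 0.3218, 0.1925]
tool_rot: [-0.004, 0.629, 0.777, -0.003]
contact_force: [-0.6, 0.2, 0.7]
gripper_width: 0.996
grasp_force: 0.0
```

```bash
python3 - <<'E'
from m import *
p=wrist(); print(tool()[1]["eef_pos"],tool()[1]["tool_rot"])
for z in(.030,.034): slice_(p,(.601,.3215),z)
plan([.601,.3213,.006],.209)
cv2.imwrite("pics/sl.png",cv2.resize(ortho(p,.034,(.601,.3215),.085),(500,500))[:,:,::-1])
E
```

```text
[0.59696909 0.32193827 0.19246138] [-0.00427228  0.62921998  0.77720951 -0.00305624]
 slice {'rect': (0.6023, 0.3207), 'cen': (0.6023, 0.321), 'size': (103, 68), 'yaw': -1.36}
 slice {'rect': (0.6021, 0.3216), 'cen': (0.6021, 0.3218), 'size': (102, 68), 'yaw': -1.36}
 t 9.88 row [-0.01, -0.003, 0.001] [-2.0, 5.7, 186.4] rows>= 3.0
```

View pics/sl.png

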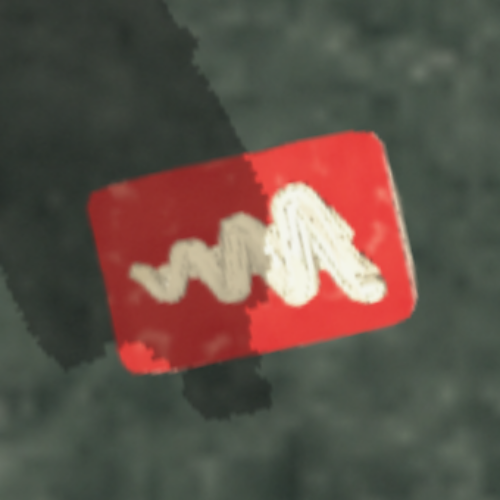

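Emit:
{"op": "jog_arm", "data": {
  "motion": [
    [-0.01, -0.003, 0, -2.3, 6.7, 60, 85],
    [-0.01, -0.003, 0, -2.3, 6.7, 120, 85],
    [-0.01, -0.003, 0, -2.3, 6.7, 165, 85],
    [-0.01, -0.003, 0, -2.3, 6.7, 184, 85],
    [-0.01, -0.003, 0, -2.3, 6.7, 190, 85],
    [-0.01, -0.003, 0, -2.3, 6.7, 190, 85]
  ]
}}

```text
t: 10.62
eef_pos: [0.603, 0.3219, 0.0037]
tool_rot: [0.001, 0.629, 0.777, 0.001]
contact_force: [0.6, -0.3, 0.5]
gripper_width: 0.995
grasp_force: 0.0
```

Emit:
{"op": "jog_arm", "data": {
  "motion": [
    [0, 0, 0, 0, 0, 0, 70],
    [0, 0, 0, 0, 0, 0, 60],
    [0, 0, 0, 0, 0, 0, 55],
    [0, 0, 0, 0, 0, 0, 55],
    [0, 0, 0, 0, 0, 0, 55],
    [0, 0, 0, 0, 0, 0, 55]
  ],
  "grip_force": 25
}}

```text
t: 11.38
eef_pos: [0.6031, 0.3221, 0.0043]
tool_rot: [0.0, 0.629, 0.777, 0.001]
contact_force: [-0.7, 0.2, 5.9]
gripper_width: 0.788
grasp_force: 29.4
```

```bash
python3 - <<'E'
from h import *
print(tool()[1]["eef_pos"])
plan([.537,.1275,.15],np.pi/2-.025)
E
```

```text
[0.60312597 0.32209076 0.0042577 ]
 t 11.38 row [0.003, 0.001, -1.336] [-176.4, -104.9, -146.1] rows>= 8.0
```

Emit:
{"op": "jog_arm", "data": {
  "motion": [
    [0, 0, 0, 0, 0, -30, 55],
    [0, 0, 0, 0, 0, -80, 55],
    [0, 0, 0, 0, 0, -140, 55],
    [0, 0, -1.336, -176, -105, -146, 55],
    [0, 0, -1.336, -176, -105, -146, 55],
    [0, 0, -1.336, -176, -105, -146, 55],
    [0, 0, -1.336, -176, -105, -146, 55],
    [0, 0, -1.336, -176, -105, -146, 55],
    [0, 0, -1.336, -176, -105, -146, 55],
    [0, 0, -1.336, -176, -105, -146, 55]
  ]
}}

```text
t: 12.62
eef_pos: [0.536, 0.1273, 0.149]
tool_rot: [0.0, 0.021, 1.0, -0.0]
contact_force: [0.3, -0.5, -0.8]
gripper_width: 0.794
grasp_force: 28.8
```

Emit:
{"op": "jog_arm", "data": {
  "motion": [
    [0, 0, -0.034, 0, 0, 0, 55],
    [0, 0, -0.034, 0, 0, 0, 55],
    [0, 0, -0.034, 0, 0, 0, 55],
    [0, 0, -0.034, 0, 0, 0, 55],
    [0, 0, -0.034, 0, 0, 0, 55]
  ]
}}

```text
t: 13.25
eef_pos: [0.5359, 0.1276, 0.1483]
tool_rot: [-0.0, 0.007, 1.0, -0.0]
contact_force: [0.2, -0.2, -1.0]
gripper_width: 0.791
grasp_force: 28.8
```

```bash
python3 - <<'E'
from h import *
for i in range(3):
    plan([.537,.1275,.018],np.pi/2-.025); bot.read_camera("top")
print(bot.get_obs()["gripper_width"])
E
```

```text
t 13.25 row [-0.001, -0.0, 0.01] [-1.1, 0.0, 130.3] rows>= 3.0
 t 13.3 row [-0.001, -0.0, 0.01] [-1.1, 0.0, 130.3] rows>= 3.0
 t 13.35 row [-0.001, -0.0, 0.01] [-1.1, 0.1, 130.3] rows>= 3.0
0.7901449067320577
```

Emit:
{"op": "jog_arm", "data": {
  "motion": [
    [0, 0, 0.01, -1, 0, 55, 55],
    [0, 0, 0.01, -1, 0, 100, 55],
    [0, 0, 0.01, -1, 0, 120, 55],
    [0, 0, 0.01, -1, 0, 127, 55],
    [0, 0, 0.01, -1, 0, 130, 55],
    [0, 0, 0.01, -1, 0, 131.5, 55],
    [0, 0, 0.01, -1, 0, 131.5, 55],
    [0, 0, 0.01, -1, 0, 131.5, 55]
  ]
}}

```text
t: 14.4
eef_pos: [0.5373, 0.1275, 0.0174]
tool_rot: [0.0, 0.012, 1.0, -0.0]
contact_force: [-0.3, 0.4, -1.2]
gripper_width: 0.791
grasp_force: 28.7
```

Emit:
{"op": "jog_arm", "data": {
  "motion": [
    [0, 0, 0, 0, 0, 0, 75],
    [0, 0, 0, 0, 0, 0, 85],
    [0, 0, 0, 0, 0, 0, 85],
    [0, 0, 0, 0, 0, -20, 85],
    [0, 0, 0, 0, 0, -60, 85],
    [0, 0, 0, 0, 0, -120, 85],
    [0, 0, 0, 0, 0, -180, 85]
  ]
}}

```text
t: 15.28
eef_pos: [0.5365, 0.1273, 0.1985]
tool_rot: [-0.0, 0.012, 1.0, -0.0]
contact_force: [0.5, 0.2, -0.1]
gripper_width: 0.995
grasp_force: 0.0
```

```bash
cat > ck.py <<'E'
from m import *
def cookie(p,c,z,h=.05):
    q=hsv(ortho(p,z,c,h)); print(" cookie",fit((q[...,0]<25)&(q[...,1]>70)&(q[...,2]>110),c,h))
E
python3 - <<'E'
from ck import *
p=wrist(); t=bot.read_camera("top")
for x in(p,t): slice_(x,(.537,.1275),.046)
for z in(.01,.014):
    for c in((.610,-.315),(.491,-.333)): cookie(t,c,z)
plan([.53,-.30,.25],np.pi/2)
E
```

```text
slice {'rect': (0.5375, 0.1272), 'cen': (0.5372, 0.127), 'size': (101, 67), 'yaw': -0.022}
 slice {'rect': (0.5175, 0.1005), 'cen': (0.5214, 0.0995), 'size': (59, 13), 'yaw': 0.0}
 cookie {'rect': (0.617, -0.319), 'cen': (0.6171, -0.3182), 'size': (68, 67), 'yaw': -1.571}
 cookie {'rect': (0.4915, -0.3342), 'cen': (0.4906, -0.3338), 'size': (68, 66), 'yaw': -1.571}
 cookie {'rect': (0.6162, -0.318), 'cen': (0.6164, -0.3172), 'size': (67, 66), 'yaw': -1.571}
 cookie {'rect': (0.4913, -0.3332), 'cen': (0.4904, -0.3327), 'size': (68, 66), 'yaw': -1.571}
 t 15.38 row [0.004, 0.011, -0.025] [-0.2, -428.4, -48.1] rows>= 7.0
```

Slice is on its strip (fit 0.5372,0.1270, yaw −0.022). On to the cookies. I'll grip them across x, so the camera stays on the side away from the wall.

```bash
python3 - <<'E'
from h import *
plan([.53,-.31,.25],0)
E
```

```text
t 15.38 row [0.012, 0.006, 1.546] [-0.4, -438.4, -48.2] rows>= 9.0
```

Emit:
{"op": "jog_arm", "data": {
  "motion": [
    [0.012, 0.006, 1.546, 0, -438, -48, 85],
    [0.012, 0.006, 1.546, 0, -438, -48, 85],
    [0.012, 0.006, 1.546, 0, -438, -48, 85],
    [0.012, 0.006, 1.546, 0, -438, -48, 85],
    [0.012, 0.006, 1.546, 0, -438, -48, 85],
    [0.012, 0.006, 1.546, 0, -438, -48, 85],
    [0.012, 0.006, 1.546, 0, -438, -48, 85],
    [0.012, 0.006, 1.546, 0, -438, -48, 85],
    [0.012, 0.006, 1.546, 0, -438, -48, 85],
    [0.012, 0.006, 1.546, 0, -438, -48, 85]
  ]
}}

```text
t: 16.62
eef_pos: [0.5261, -0.3103, 0.2444]
tool_rot: [-0.003, 0.707, 0.707, -0.006]
contact_force: [-0.5, 0.1, -0.5]
gripper_width: 0.995
grasp_force: 0.0
```

Emit:
{"op": "jog_arm", "data": {
  "motion": [
    [0, 0, 0, 0, 0, 0, 85],
    [0, 0, 0, 0, 0, 0, 85],
    [0, 0, 0, 0, 0, 0, 85]
  ]
}}

```text
t: 17.0
eef_pos: [0.5263, -0.3103, 0.2451]
tool_rot: [-0.003, 0.707, 0.707, -0.006]
contact_force: [0.7, 0.1, 0.0]
gripper_width: 0.995
grasp_force: 0.0
```

```bash
python3 - <<'E'
from ck import *
p=wrist("w4.png",1.4)
for c in((.616,-.318),(.491,-.333)):
    for z in(.008,.014): cookie(p,c,z)
plan([.491,-.333,.10],0)
E
```

```text
cookie {'rect': (0.6182, -0.319), 'cen': (0.6186, -0.3184), 'size': (68, 68), 'yaw': -1.571}
 cookie {'rect': (0.6182, -0.3168), 'cen': (0.6172, -0.3172), 'size': (67, 66), 'yaw': -1.068}
 cookie {'rect': (0.4918, -0.3341), 'cen': (0.4925, -0.334), 'size': (67, 66), 'yaw': 1.107}
 cookie {'rect': (0.4925, -0.3326), 'cen': (0.4931, -0.3325), 'size': (66, 64), 'yaw': 1.071}
 t 17.05 row [-0.012, 0.004, 0.001] [-22.1, -33.6, 145.6] rows>= 3.0
```

View pics/w4.png

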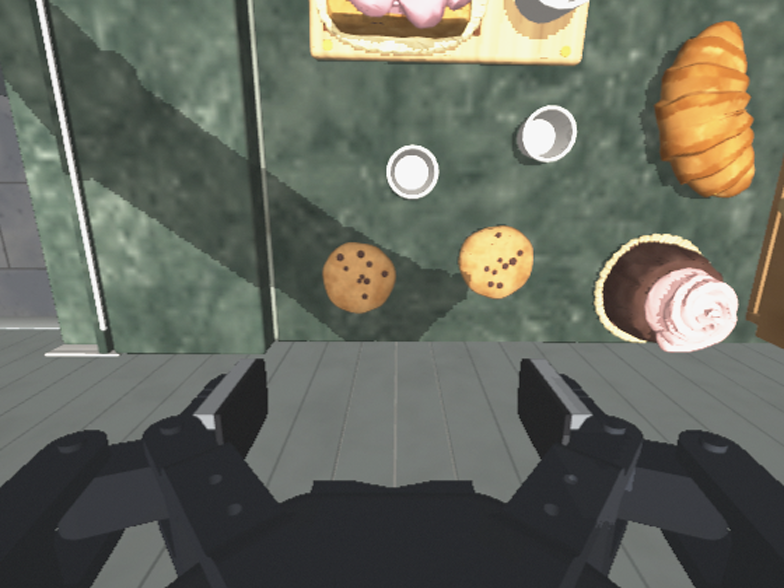

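Picture: the near cookie is at (359,277) and the far one at (496,262). The wall line runs at row 342, about 35 mm beyond the cookies. I'll take the near one first.

Emit:
{"op": "jog_arm", "data": {
  "motion": [
    [-0.012, 0.004, 0, -22, -33, 60, 85],
    [-0.012, 0.004, 0, -22, -33, 120, 85],
    [-0.012, 0.004, 0, -22, -33, 165, 85],
    [-0.012, 0.004, 0, -22, -33, 165, 85],
    [-0.012, 0.004, 0, -22, -33, 165, 85]
  ]
}}

```text
t: 17.68
eef_pos: [0.4925, -0.334, 0.0823]
tool_rot: [0.001, 0.707, 0.707, 0.0]
contact_force: [0.5, 0.6, 0.3]
gripper_width: 0.992
grasp_force: 0.0
```

```bash
python3 - <<'E'
from ck import *
p=wrist()
for z in(.008,.014): cookie(p,(.491,-.333),z)
plan([.492,-.3332,-.004],0)
E
```

```text
cookie {'rect': (0.4917, -0.3337), 'cen': (0.4924, -0.3336), 'size': (67, 66), 'yaw': 1.107}
 cookie {'rect': (0.4917, -0.3317), 'cen': (0.4924, -0.3317), 'size': (66, 64), 'yaw': 1.107}
 t 17.73 row [0.004, 0.002, 0.001] [1.2, -1.3, 86.9] rows>= 2.0
```

Emit:
{"op": "jog_arm", "data": {
  "motion": [
    [0, 0, 0, 1, 0, 45, 85],
    [0, 0, 0, 1, 0, 70, 85],
    [0, 0, 0, 1, 0, 80, 85],
    [0, 0, 0, 1, 0, 84, 85],
    [0, 0, 0, 1, 0, 86, 85],
    [0, 0, 0, 1, 0, 86, 85]
  ]
}}

```text
t: 18.48
eef_pos: [0.4919, -0.3324, -0.0046]
tool_rot: [0.001, 0.707, 0.707, 0.0]
contact_force: [-0.2, -0.1, 0.1]
gripper_width: 0.997
grasp_force: 0.0
```

Emit:
{"op": "jog_arm", "data": {
  "motion": [
    [0, 0, 0, 0, 0, 0, 75],
    [0, 0, 0, 0, 0, 0, 65],
    [0, 0, 0, 0, 0, 0, 55],
    [0, 0, 0, 0, 0, 0, 55],
    [0, 0, 0, 0, 0, 0, 55]
  ],
  "grip_force": 20
}}

```text
t: 19.1
eef_pos: [0.4917, -0.3323, -0.0046]
tool_rot: [0.0, 0.707, 0.707, 0.0]
contact_force: [-1.3, 0.9, 7.7]
gripper_width: 0.753
grasp_force: 20.0
```

```bash
python3 - <<'E'
from h import *
print(tool()[1]["eef_pos"]); plan([.5343,.0128,.15],-.025)
E
```

```text
[ 0.49166513 -0.33227408 -0.00455122]
 t 19.1 row [0.001, 0.0, 0.025] [345.0, 42.9, -154.5] rows>= 7.0
```

Emit:
{"op": "jog_arm", "data": {
  "motion": [
    [0, 0, 0, 0, 0, -30, 55],
    [0, 0, 0, 0, 0, -80, 55],
    [0, 0, 0, 0, 0, -140, 55],
    [0, 0, 0.025, 345, 43, -155, 55],
    [0, 0, 0.025, 345, 43, -155, 55],
    [0, 0, 0.025, 345, 43, -155, 55],
    [0, 0, 0.025, 345, 43, -155, 55],
    [0, 0, 0.025, 345, 43, -155, 55],
    [0, 0, 0.025, 345, 43, -155, 55],
    [0, 0, 0.025, 345, 43, -155, 55]
  ]
}}

```text
t: 20.35
eef_pos: [0.5345, 0.0169, 0.1494]
tool_rot: [-0.0, 0.713, 0.701, 0.0]
contact_force: [-0.5, -0.3, 0.0]
gripper_width: 0.75
grasp_force: 22.5
```

Emit:
{"op": "jog_arm", "data": {
  "motion": [
    [0, 0, 0, 0, 0, 0, 55],
    [0, 0, 0, 0, 0, 0, 55],
    [0, 0, 0, 0, 0, 0, 55]
  ]
}}

```text
t: 20.72
eef_pos: [0.5341, 0.0117, 0.1495]
tool_rot: [0.0, 0.716, 0.698, -0.0]
contact_force: [-0.1, -0.1, -0.6]
gripper_width: 0.75
grasp_force: 22.5
```

```bash
python3 - <<'E'
from ck import *
p=wrist("w5.png",1.2); T,o=tool(); print(o["eef_pos"],o["gripper_width"])
cookie(p,o["eef_pos"][:2],o["eef_pos"][2]+.0046+.014,.05)
plan([.5343,.0128,.009],-.025)
E
```

```text
[0.53409685 0.01196592 0.14950584] 0.7508870697082209
 cookie {'rect': (np.float64(0.5433), np.float64(0.0198)), 'cen': (np.float64(0.5419), np.float64(0.0205)), 'size': (86, 81), 'yaw': 1.542}
 t 20.77 row [0.0, 0.0, -0.001] [0.9, 0.1, 140.5] rows>= 3.0
```

View pics/w5.png

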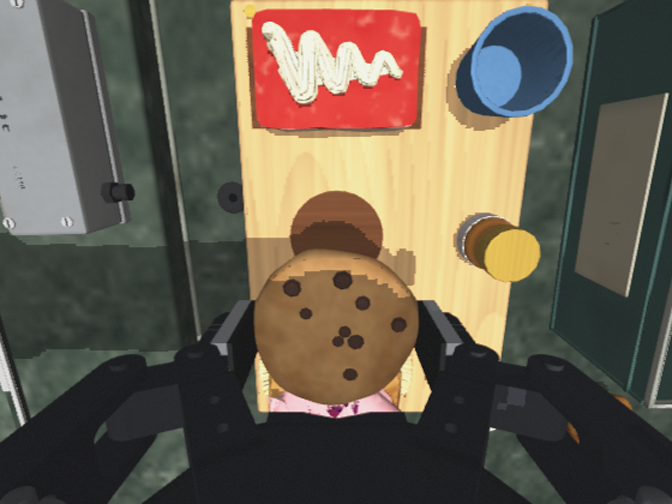

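The cookie is held level, centred at (336,327) between the pads, with the spot below at (336,230). Lowering.

Emit:
{"op": "jog_arm", "data": {
  "motion": [
    [0, 0, 0, 1, 0, 60, 55],
    [0, 0, 0, 1, 0, 110, 55],
    [0, 0, 0, 1, 0, 132, 55],
    [0, 0, 0, 1, 0, 138, 55],
    [0, 0, 0, 1, 0, 141, 55],
    [0, 0, 0, 1, 0, 141, 55],
    [0, 0, 0, 1, 0, 141, 55]
  ]
}}

```text
t: 21.65
eef_pos: [0.535, 0.014, 0.0094]
tool_rot: [0.001, 0.716, 0.698, 0.001]
contact_force: [-0.0, 0.0, -1.3]
gripper_width: 0.752
grasp_force: 22.6
```

Emit:
{"op": "jog_arm", "data": {
  "motion": [
    [0, 0, 0, 0, 0, 0, 72],
    [0, 0, 0, 0, 0, 0, 85],
    [0, 0, 0, 0, 0, 0, 85],
    [0, 0, 0, 0, 0, -20, 85],
    [0, 0, 0, 0, 0, -60, 85],
    [0, 0, 0, 0, 0, -120, 85],
    [0, 0, 0, 0, 0, -180, 85]
  ]
}}

```text
t: 22.52
eef_pos: [0.5338, 0.0139, 0.19]
tool_rot: [0.0, 0.716, 0.698, -0.0]
contact_force: [1.0, 0.3, 0.1]
gripper_width: 1.001
grasp_force: 0.0
```

Emit:
{"op": "jog_arm", "data": {
  "motion": [
    [0, 0, 0, 0, 0, 0, 85],
    [0, 0, 0, 0, 0, 0, 85]
  ]
}}

```text
t: 22.78
eef_pos: [0.5337, 0.0142, 0.1882]
tool_rot: [-0.0, 0.716, 0.698, 0.0]
contact_force: [-0.9, 0.0, -1.6]
gripper_width: 0.996
grasp_force: 0.0
```

```bash
cat >> ck.py <<'E'
def placed(p,c,z,h=.05):   # cookie on pale board: saturated, lower value
    q=hsv(ortho(p,z,c,h)); print(" placed",fit((q[...,0]<18)&(q[...,1]>70)&(q[...,2]<215)&(q[...,2]>60),c,h))
E
python3 - <<'E'
from ck import *
p=wrist(); print(tool()[1]["eef_pos"])
q=hsv(ortho(p,.026,(.534,.013),.05)); print(q[100,::10].tolist())
placed(p,(.534,.013),.026)
im=ortho(p,.026,(.534,.013),.05); im[100,:,1]=255; im[:,100,1]=255
cv2.imwrite("pics/c1.png",cv2.resize(im,(400,400))[:,:,::-1])
plan([.6175,-.318,.08],0)
E
```

```text
[0.53319493 0.01415148 0.18742414]
[[16, 113, 173], [16, 113, 174], [16, 114, 175], [17, 114, 174], [16, 130, 120], [16, 133, 134], [16, 130, 141], [16, 130, 141], [15, 131, 142], [15, 137, 138], [16, 129, 132], [15, 130, 145], [17, 129, 228], [17, 130, 220], [16, 130, 219], [16, 132, 213], [16, 133, 196], [12, 145, 128], [24, 89, 241], [23, 90, 241]]
 placed {'rect': (0.5338, 0.0072), 'cen': (0.5325, 0.0018), 'size': (100, 88), 'yaw': 0.0}
 t 22.82 row [-0.002, 0.0, -0.024] [-330.0, 92.5, 107.4] rows>= 6.0
```

View pics/c1.png

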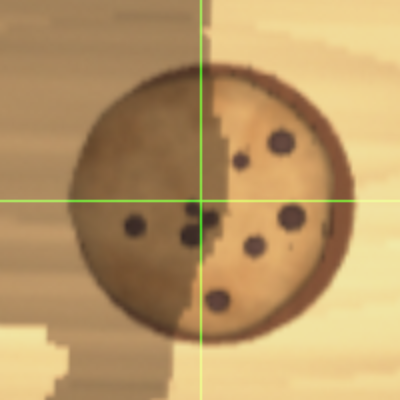

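The cookie lies at about (0.535,0.013), centred on the spot. Next, the second cookie.

Emit:
{"op": "jog_arm", "data": {
  "motion": [
    [0, 0, -0.024, -330, 92, 0, 85],
    [0, 0, -0.024, -330, 92, 0, 85],
    [0, 0, -0.024, -330, 92, 0, 85],
    [0, 0, -0.024, -330, 92, 0, 85],
    [0, 0, -0.024, -330, 92, 0, 85],
    [0, 0, -0.024, -330, 92, 0, 85],
    [0, 0, -0.024, -330, 92, 60, 85],
    [0, 0, -0.024, -330, 92, 107, 85],
    [0, 0, -0.024, -330, 92, 107, 85],
    [0, 0, -0.024, -330, 92, 107, 85]
  ]
}}

```text
t: 24.08
eef_pos: [0.6183, -0.3189, 0.0823]
tool_rot: [0.0, 0.707, 0.707, -0.0]
contact_force: [0.6, -1.0, -0.0]
gripper_width: 0.997
grasp_force: 0.0
```

Emit:
{"op": "jog_arm", "data": {
  "motion": [
    [0, 0, 0, 0, 0, 0, 85],
    [0, 0, 0, 0, 0, 0, 85],
    [0, 0, 0, 0, 0, 0, 85]
  ]
}}

```text
t: 24.45
eef_pos: [0.6186, -0.3183, 0.0826]
tool_rot: [0.001, 0.707, 0.707, 0.0]
contact_force: [-0.4, -0.2, 0.3]
gripper_width: 0.997
grasp_force: 0.0
```

```bash
python3 - <<'E'
from ck import *
p=wrist()
for z in(.008,.014): cookie(p,(.6175,-.318),z)
plan([.6175,-.318,-.004],0); print(tool()[1]["eef_pos"])
E
```

```text
cookie {'rect': (0.6185, -0.3187), 'cen': (0.619, -0.318), 'size': (68, 66), 'yaw': -1.571}
 cookie {'rect': (0.6182, -0.317), 'cen': (0.619, -0.3162), 'size': (65, 64), 'yaw': -1.571}
 t 24.5 row [0.001, 0.0, -0.0] [0.2, -1.1, 86.3] rows>= 2.0
[ 0.6184794  -0.31817686  0.08231243]
```

Emit:
{"op": "jog_arm", "data": {
  "motion": [
    [0, 0, 0, 0.7, 0, 45, 85],
    [0, 0, 0, 0.7, 0, 70, 85],
    [0, 0, 0, 0.7, 0, 80, 85],
    [0, 0, 0, 0.7, 0, 84, 85],
    [0, 0, 0, 0.7, 0, 86, 85],
    [0, 0, 0, 0.7, 0, 86, 85]
  ]
}}

```text
t: 25.25
eef_pos: [0.6186, -0.3179, -0.0036]
tool_rot: [0.001, 0.707, 0.707, 0.0]
contact_force: [-0.0, -0.6, -0.1]
gripper_width: 0.994
grasp_force: 0.0
```

Emit:
{"op": "jog_arm", "data": {
  "motion": [
    [0, 0, 0, 0, 0, 0, 75],
    [0, 0, 0, 0, 0, 0, 65],
    [0, 0, 0, 0, 0, 0, 55],
    [0, 0, 0, 0, 0, 0, 55],
    [0, 0, 0, 0, 0, 0, 55]
  ],
  "grip_force": 20
}}

```text
t: 25.88
eef_pos: [0.6183, -0.3176, -0.0036]
tool_rot: [0.0, 0.707, 0.707, 0.0]
contact_force: [-1.9, 1.0, 4.5]
gripper_width: 0.743
grasp_force: 21.8
```

```bash
python3 - <<'E'
from h import *
print(tool()[1]["eef_pos"]); plan([.535,.0135,.15],-.025)
E
```

```text
[ 0.61825774 -0.31763565 -0.00361765]
 t 25.88 row [0.001, 0.0, 0.024] [331.1, -83.4, -153.7] rows>= 6.0
```

Emit:
{"op": "jog_arm", "data": {
  "motion": [
    [0, 0, 0, 0, 0, -30, 55],
    [0, 0, 0, 0, 0, -80, 55],
    [0, 0, 0, 0, 0, -140, 55],
    [0, 0, 0.024, 331, -83, -154, 55],
    [0, 0, 0.024, 331, -83, -154, 55],
    [0, 0, 0.024, 331, -83, -154, 55],
    [0, 0, 0.024, 331, -83, -154, 55],
    [0, 0, 0.024, 331, -83, -154, 55],
    [0, 0, 0.024, 331, -83, -154, 55],
    [0, 0, 0.024, 331, -83, -154, 55]
  ]
}}

```text
t: 27.12
eef_pos: [0.5348, 0.0167, 0.1495]
tool_rot: [-0.0, 0.714, 0.7, 0.0]
contact_force: [-1.1, -1.0, -0.2]
gripper_width: 0.74
grasp_force: 22.8
```

Emit:
{"op": "jog_arm", "data": {
  "motion": [
    [0, 0, 0, 0, 0, 0, 55],
    [0, 0, 0, 0, 0, 0, 55],
    [0, 0, 0, 0, 0, 0, 55],
    [0, 0, 0, 0, 0, 0, 55],
    [0, 0, 0, 0, 0, 0, 55]
  ]
}}

```text
t: 27.75
eef_pos: [0.5353, 0.0133, 0.1495]
tool_rot: [0.0, 0.716, 0.698, 0.0]
contact_force: [-0.1, 0.4, -0.5]
gripper_width: 0.745
grasp_force: 22.8
```

```bash
python3 - <<'E'
from ck import *
p=wrist("w6.png",1.2); T,o=tool(); print(o["eef_pos"],o["gripper_width"])
plan([.535,.0135,.024],-.025)
E
```

```text
[0.53529035 0.01336548 0.14946613] 0.7420323903612669
 t 27.8 row [0.0, 0.0, 0.0] [0.2, -0.3, 125.5] rows>= 3.0
```

View pics/w6.png

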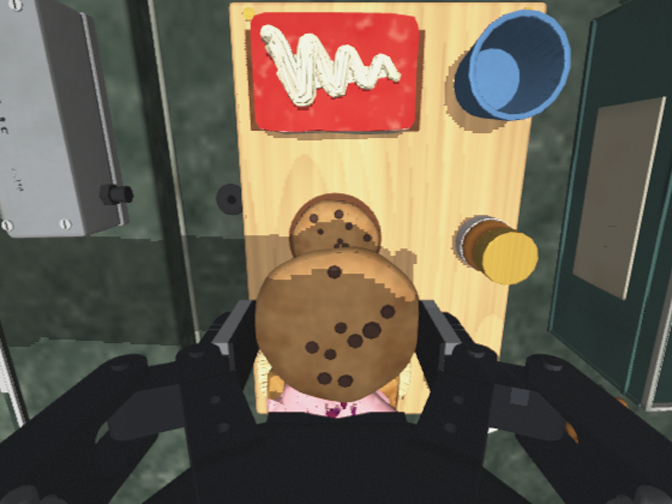

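The second cookie is held the same way, centred at (337,325), with the first cookie below at (336,235). Lowering.

Emit:
{"op": "jog_arm", "data": {
  "motion": [
    [0, 0, 0, 0, 0, 60, 55],
    [0, 0, 0, 0, 0, 105, 55],
    [0, 0, 0, 0, 0, 119, 55],
    [0, 0, 0, 0, 0, 124, 55],
    [0, 0, 0, 0, 0, 126.5, 55],
    [0, 0, 0, 0, 0, 127, 55],
    [0, 0, 0, 0, 0, 127, 55],
    [0, 0, 0, 0, 0, 127, 55]
  ]
}}

```text
t: 28.8
eef_pos: [0.5356, 0.0137, 0.023]
tool_rot: [0.0, 0.716, 0.698, 0.0]
contact_force: [-0.2, -0.5, -0.1]
gripper_width: 0.742
grasp_force: 22.8
```

Emit:
{"op": "jog_arm", "data": {
  "motion": [
    [0, 0, 0, 0, 0, 0, 72],
    [0, 0, 0, 0, 0, 0, 85],
    [0, 0, 0, 0, 0, 0, 85],
    [0, 0, 0, 0, 0, -20, 85],
    [0, 0, 0, 0, 0, -60, 85],
    [0, 0, 0, 0, 0, -120, 85],
    [0, 0, 0, 0, 0, -180, 85],
    [0, 0, 0, 0, 0, -180, 85],
    [0, 0, 0, 0, 0, -180, 85]
  ]
}}

```text
t: 29.92
eef_pos: [0.5348, 0.0139, 0.2021]
tool_rot: [-0.0, 0.716, 0.699, 0.0]
contact_force: [0.2, 0.1, -0.2]
gripper_width: 0.995
grasp_force: 0.0
```

```bash
python3 - <<'E'
from ck import *
p=wrist(); print(tool()[1]["eef_pos"])
im=ortho(p,.040,(.535,.0132),.05); im[100,:,1]=255; im[:,100,1]=255
w=cv2.resize(np.array(p["pixels"]),(533,400))
cv2.imwrite("pics/c2.png",np.hstack([cv2.resize(im,(260,400)),w])[:,:,::-1])
E
```

```text
[0.53429018 0.01375228 0.20143749]
```

View pics/c2.png

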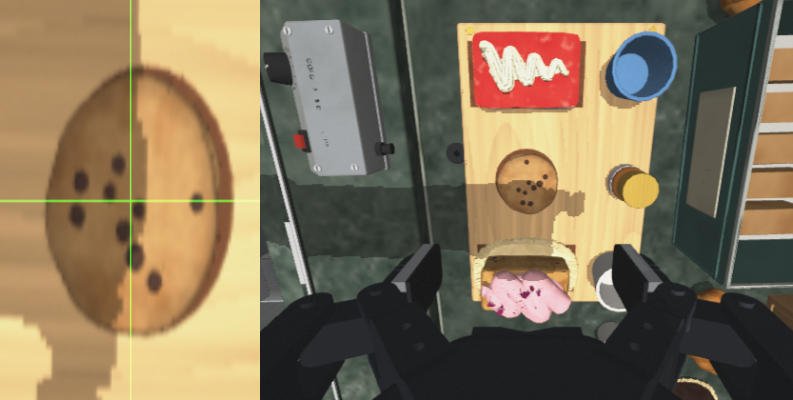

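The upper cookie sits within 1 mm of the lower one. I'll move the arm clear for one last check from above.

Emit:
{"op": "jog_arm", "data": {
  "motion": [
    [0, 0, 0, 60, 0, -60, 85],
    [0, 0, 0, 350, 0, -100, 85],
    [0, 0, 0, 350, 0, -100, 85],
    [0, 0, 0, 350, 0, -100, 85],
    [0, 0, 0, 350, 0, -100, 85],
    [0, 0, 0, 350, 0, -100, 85],
    [0, 0, 0, 350, 0, -100, 85],
    [0, 0, 0, 350, 0, -100, 85]
  ]
}}

```text
t: 30.98
eef_pos: [0.5434, 0.3625, 0.3003]
tool_rot: [0.001, 0.716, 0.698, -0.002]
contact_force: [1.5, -1.1, 1.0]
gripper_width: 0.992
grasp_force: 0.0
```

```bash
python3 - <<'E'
from ck import *
p=bot.read_camera("top")
a=ortho(p,.016,(.56,.013),.18); b=ortho(p,.040,(.535,.013),.06)
for c in((.5313,-.1025),):   # nominal card outline 134x93 and strip on the rectified view
    for l,w,col in((.134,.093,(0,255,0)),(.124,.066,(0,0,255))):
        u=((c[1]-.013+.18)*2000,(c[0]-.56+.18)*2000); cv2.polylines(a,[np.int32(cv2.boxPoints((u,(w*2000,l*2000),1.4)))],True,col,1)
cv2.imwrite("pics/fin.png",np.hstack([cv2.resize(a,(560,560)),cv2.resize(b,(240,560))])[:,:,::-1])
E
```

```text
(no output)
```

View pics/fin.png

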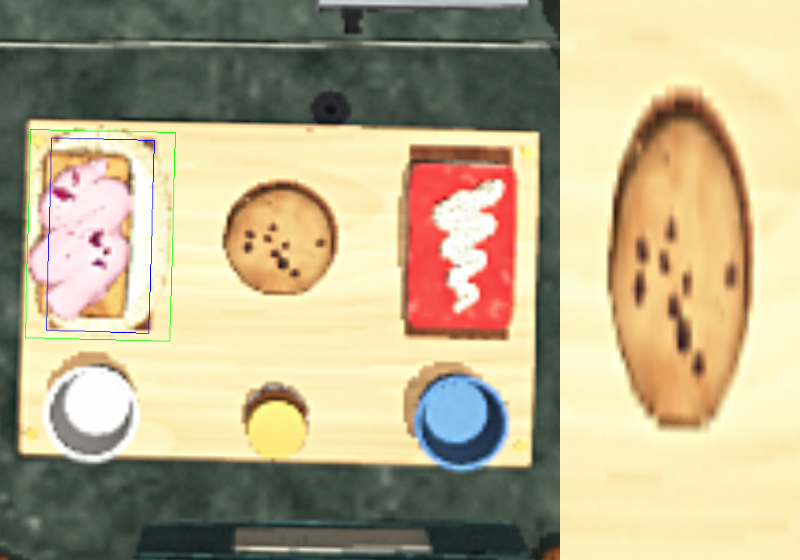

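The final picture shows the loaf's card inside its expected outline at (25–176,130–341) on the right strip. The slice is square on the left strip, and the cookies are stacked on the spot at (280,237). The cups and jar have not moved.

```bash
python3 -c "
from station import bot
print(bot.hand_in())"
```

```text
the job is handed in; nothing more can be done
None
```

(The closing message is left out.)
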